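Set the keyboard and mouse in place at the laptop stand

TASK

Set up the typing place by pushing things along the desk only, picking nothing up: push the mouse out of the keyboard's way to the right, and slide the keyboard back until its rear edge sits square and flush against the front bar of the laptop stand's foot, centred on the stand, with the mouse left close beside the keyboard's right-hand end. Slide the keyboard home gently, without ramming the stand, and leave the mug, the phone and the block of note paper where they are.

Things in the scene. Friction and masses are not known exactly. Their poses are not given: they have to be found in the camera images.
- stand: Aluminium laptop stand with open laptop, immovable. Origin: on the desk, mid front edge of its foot. x runs along that edge to the sitter's right (about world +x), y away from the sitter (about world +y) to the screen, z up. Foot: flat frame 10 mm thick, x -120 to 120, y 0 to 260 mm, its front bar 30 mm deep. 'Right', 'rear' and 'home' are as the sitter at the desk's -y side sees them.
- laptop_edge (a point): Middle of the laptop's front lower edge, overhanging the foot about 93 mm above the desk and 66 mm behind the foot's front edge; the laptop is 304 mm wide and slopes up from here, its screen top about 360 mm up. Same axes as the stand.
- keyboard: Loose compact keyboard, aluminium case with white keys, about 0.4 kg, lying flat on the sitter's side of the stand. Case 250 mm (x) by 118 mm (y) by 16 mm high, upright walls, key tops 20.5 mm above the desk. Origin: centre of its underside. x points to its right-hand end, y to its rear edge (which goes against the stand).
- mouse: Loose light-grey computer mouse, 60 mm wide (x), 104 mm long (y), 35 mm high, about 0.1 kg, rounded ends, straight upright sides along the middle 44 mm of its length up to 22 mm, domed above. Origin: centre of its underside. y points to its front (wheel), x to its right. It starts between keyboard and stand.
- mug: White ceramic mug, 82 mm across, 95 mm high, to the right of the laptop. Origin: centre of its underside. To be left alone.
- phone: Black phone lying flat, 72 mm (x) by 148 mm (y) by 8 mm, to the left of the laptop. Origin: centre of its underside. To be left alone.
- notes: Block of white note paper, 76 mm (x) by 76 mm (y) by 28 mm high, to the left of the keyboard, near the robot. Origin: centre of its underside. To be left alone.
There are look-alikes about, which are no part of the job. Leave any brown or pink look-alike of the mouse alone.

How it is judged:
By the outcome, as a careful person would: the job done as asked, in the order asked, and still so for the second after the job is handed in, with the robot touching nothing.
It also fails if it takes over 67 s, if anything falls off the work surface, if the arm or the gripper's body presses on something with over 40 N, if the wrist force passes 120 N, or if a joint passes its speed limit or range.

ROBOT

A 7-joint arm with a two-finger parallel gripper is mounted at the origin on the work surface. World frame = base frame: x ahead of the robot, y to its left, z up, the work surface at z = 0. Lengths are in m, angles in rad, forces in N, time in s.
With the tool pointing down it reaches from about 0.35 to 0.9 m from the base axis. Payload 8.1 kg.
Tool frame: the origin (TCP) lies midway between the tips of the shut fingers; the grasp point (between the pads) lies 19 mm behind it; z points along the fingers, y is the line along which they close (so a half turn about z gives the same grasp; the last joint's range is limited). The gripper opens to 92 mm and grips with 3 to 60 N. Pads are 19 mm wide; open, the fingers measure 130 mm over their backs; the gripper's body (75 mm by 190 mm) begins 47 mm behind the grasp point.
Start: joints at [-1.333, 0.434, 0.025, 1.573, -0.012, 1.134, -0.075], TCP at [0.209, 0.589, 0.227] pointing down, gripper open.
Joint ranges: [-2.62, 2.62], [-0.44, 2.09], [-1.27, 1.32], [0.08, 2.57], [-1.32, 4.46], [0.12, 2], [-2.74, 2.74]. Speed limits (rad/s): [2.22, 2.22, 3.01, 3.01, 3.14, 3.14, 3.14].

INTERFACE

Orientations are given as a rotation vector (axis times angle).
In Python, from cell import arm gives the robot as it stands.
- The arm moves only by the tool carry_out, never from a script. Its arguments are lists of equal length, an entry for each row: "claw": the finger opening in cm, from 0 to 9.18; "delta_pos": the shift along the tool's x, y, z in cm, a list of three; "angular": the turn, a rotation vector about the tool's x, y, z in rad, a list of three. In form: {"claw": [claw, ...], "delta_pos": [[dx, dy, dz], ...], "angular": [[ax, ay, az], ...]}. A call has 1 to 20 rows; each row shifts and turns the commanded pose from where the row before left it, along the tool's axes as they then stand; what a row does not reach is not made up. A row lasts 1/10 s, in which the tool goes at most 50 mm and 8.59 degrees, less where a joint would pass 70% of its speed; a pose out of reach is approached as far as the arm can. A call with a gripper value outside its range is refused whole. The fingers move at their own pace and stop on an object; "force" is the grip in N (left out, the last holds). Time passes only in rows, so rows that do not move let the fingers close. It gives the time, the measured TCP pose, the force, the opening and the grip force at its end, in the units of the state.
- arm.observe(): the state, without advancing time (a new reading comes with each control period).
- arm.get_image(name): name is "side" or "top"; returns a dict with "frame" (384x512x3 uint8, red, green, blue), "mtx" (3x3 intrinsics, pixels), "dist" ([k1, k2, p1, p2, k3] as OpenCV has them; the pictures are not rectified), "T" (4x4, takes a point from camera to world coordinates). Camera axes: x right, y down, z forward; pixel columns grow to the right and rows downward; lengths in m; the calibration is good to about 2 mm. A picture is of the moment at which its call begins. There is no depth.
- arm.sign_off(): hands the job in; it is judged then, once.
Trained networks look in a picture, given as the dict that the camera call returned (one of the last four; its "shot" number tells which), for a name from the list of things; names that differ only in an ending like _2 or _b are one class to them, and where a whole thing is asked for, a point or a joint stands for the part that bears it (a point fixed in the world has none). Each returns a list of dicts, best first, with "conf" (0 to 1); they miss things now and then, are a little off and sometimes report something else, mostly with a low value. They report only what shows in the picture. A call takes as long as a camera call. They do not tell look-alikes from the thing itself.
- arm.look_for(label, picture): "centre" ([column, row] as shares, 0 to 1, of the picture: columns of its width, rows of its height, amid what is visible of it).
- arm.trace(label, picture): "region" (384x512 bool, what is visible of it) and "centre" ([column, row] as shares, 0 to 1, of the picture: columns of its width, rows of its height, amid what is visible of it).
- arm.place_of(label, picture): "centre" ([column, row] as shares, 0 to 1, of the picture: columns of its width, rows of its height: a listed point, or the origin of a listed thing).
The state is a dict: "clock": time; "joints": joint angles; "dq": joint speeds; "joint_efforts": joint torques, N m; "position": TCP position; "ee_rot": TCP orientation; "force": force on the tool from outside, world axes, zero at the start; "ft_torque": the same for the moment, N m; "width": opening from 0.0 (shut) to 1.0 (fully open); "gripper_force": force on a finger pad.
Only numpy, scipy, OpenCV 4.12 (cv2) and the standard library are available. Lean on these libraries where they do the work, as an engineer would, in place of code of your own. Each camera call takes 0.05 s, during which the arm holds its last target. There are 200 camera calls.

## Working session

There is one attempt and no reset: what is moved stays moved. The work goes in short steps, Python scripts to look and compute and a tool call to move; the robot and the scene stay as the last step left them, time stands still between calls to the robot, and variables do not carry over. Pictures are saved under pics/ and viewed, at most 10 in all, crops included, and the job is handed in when it is done.

Besides the shell and the picture viewer there is one more tool, called after "Request:" as name(argument=value, ...) on one line, values as JSON. carry_out: Moves the arm, as the interface text tells. Its arguments: {"type":"object","properties":{"claw":{"type":"array","items":{"type":"number"}},"delta_pos":{"type":"array","items":{"type":"array","items":{"type":"number"}}},"angular":{"type":"array","items":{"type":"array","items":{"type":"number"}}},"force":{"type":"number"}},"required":["claw","delta_pos","angular"]}

```bash
ls; mkdir -p pics; cat > h.py <<'E'
import numpy as np, cv2
from cell import arm
def proj(im,P):
    T=np.linalg.inv(im["T"]);P=np.atleast_2d(np.array(P,float))
    r,_=cv2.Rodrigues(T[:3,:3]);return cv2.projectPoints(P,r,T[:3,3],im["mtx"],np.array(im["dist"],float))[0].reshape(-1,2)
def ray(im,px,z):
    u=cv2.undistortPoints(np.array(px,float).reshape(-1,1,2),im["mtx"],np.array(im["dist"],float)).reshape(-1,2)
    d=np.c_[u,np.ones(len(u))]@im["T"][:3,:3].T;o=im["T"][:3,3]
    return o+d*((z-o[2])/d[:,2])[:,None]
def save(im,n,crop=None,s=1):
    f=im["frame"][:,:,::-1]
    if crop: f=f[crop[1]:crop[3],crop[0]:crop[2]]
    cv2.imwrite("pics/"+n,cv2.resize(f,None,fx=s,fy=s,interpolation=cv2.INTER_CUBIC))
E
python3 - <<'E'
from h import *
H={'stand':0,'laptop_edge':.093,'keyboard':0,'mouse':0,'mug':0,'phone':0,'notes':0}
for c in("top","side"):
    im=arm.get_image(c);save(im,c+"0.png",None,1.5)
    print(c,im["T"][:3,3].round(3))
    for n,z in H.items():
        for r in arm.place_of(n,im)[:3]:
            p=np.array(r["centre"])*[512,384];print(n,round(r["conf"],2),p.round(1),ray(im,p,z)[0].round(4))
s=arm.observe();print(s)
E
```

```text
pics
top [0.377 0.025 1.202]
laptop_edge 0.76 [176.4 188.8] [0.5257 0.2557 0.093 ]
keyboard 0.65 [335.2 188.1] [ 0.5295 -0.2102  0.    ]
mouse 0.92 [293.8  99.3] [ 0.8144 -0.0936  0.    ]
mouse 0.9 [238.9 181.7] [0.5558 0.0833 0.    ]
mouse 0.81 [134.1 122. ] [0.7536 0.4111 0.    ]
mug 0.56 [206.1 116.6] [0.7645 0.1831 0.    ]
phone 0.95 [143.8 288. ] [0.2417 0.3728 0.    ]
notes 0.74 [400.5 275.8] [ 0.2606 -0.3951  0.    ]
notes 0.21 [207.5 114.5] [0.7711 0.1786 0.    ]
side [-0.181 -0.748  0.734]
stand 0.83 [228.9 179.8] [0.5512 0.188  0.    ]
laptop_edge 0.7 [210.5 152.9] [0.5311 0.2675 0.093 ]
keyboard 0.75 [303.2 232.7] [ 0.5206 -0.2125  0.    ]
mouse 0.85 [333.6 183.2] [ 0.8243 -0.1022  0.    ]
mouse 0.65 [231.4 144.7] [0.7524 0.414  0.    ]
mouse 0.54 [248.4 190.3] [0.5567 0.0823 0.    ]
mug 0.94 [268.5 161.2] [0.7659 0.1886 0.    ]
phone 0.95 [134.4 191.9] [0.2456 0.3601 0.    ]
notes 0.69 [291.  321.8] [ 0.2517 -0.406   0.    ]
{'clock': 0.8, 'joints': array([-1.33258998,  0.43446647,  0.02501768,  1.57318336, -0.01160534,
        1.1339996 , -0.07515074]), 'dq': array([-0.0017454 , -0.00100697, -0.00056583, -0.0008418 ,  0.00124918,
       -0.00112353,  0.00033991]), 'joint_efforts': array([ 1.09314205e-03, -6.67583728e+01,  9.84250233e-01, -3.14797032e+01,
       -6.06484828e-02,  3.23184254e-02,  4.98409599e-05]), 'position': array([0.208945  , 0.58906502, 0.22676934]), 'ee_rot': array([5.32984609e-01, 3.09602873e+00, 1.36488677e-04]), 'force': array([ 0.20535866, -0.11195271,  0.03277665]), 'ft_torque': array([-0.0147804 ,  0.00732493, -0.00587963]), 'gripper_force': 0.0, 'width': 1.0019473063793385}
```

View pics/top0.png

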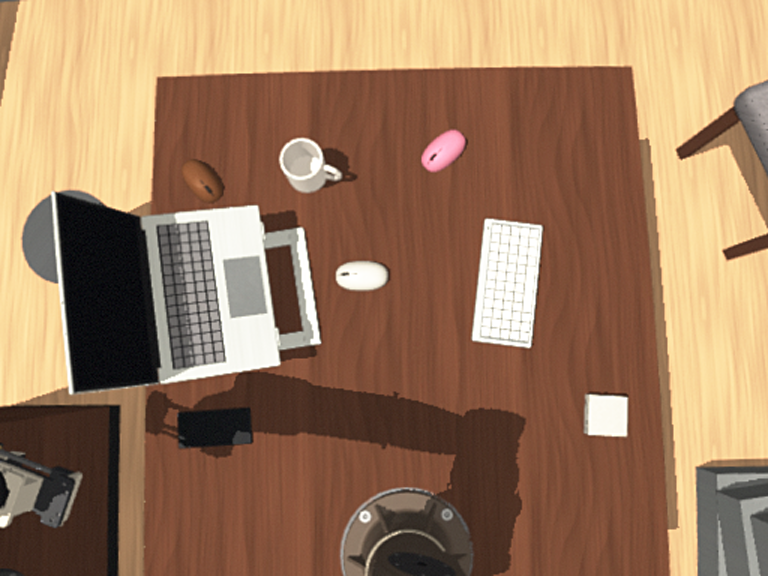

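View pics/side0.png

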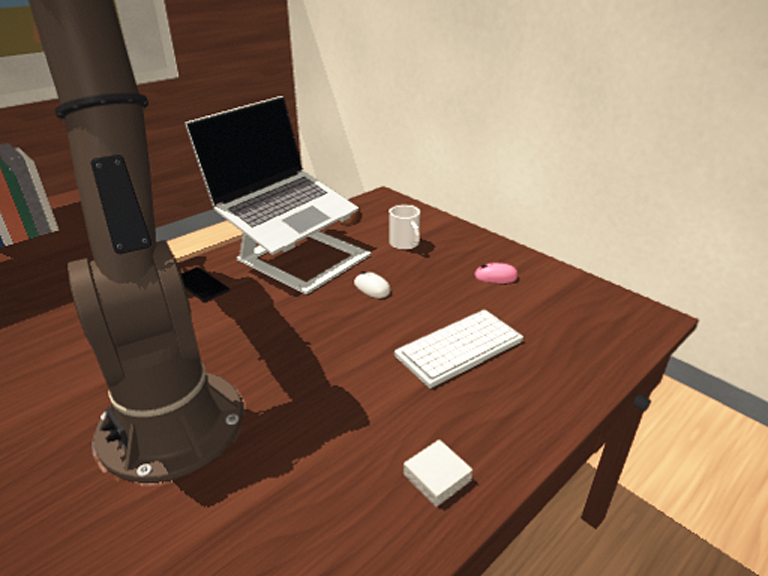

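The top view (1.5x) shows the stand's front bar from (302,230) to (320,343), the mouse at (361,276), the keyboard at (508,283), the mug at (303,165) and the pink look-alike at (443,150). The side view agrees. Next I'll measure outlines.

```bash
cat >> h.py <<'E'
def rect(im,n,z,near=None):
    rs=arm.trace(n,im)
    best=None
    for r in rs:
        m=r["region"].astype(np.uint8);c=max(cv2.findContours(m,0,cv2.CHAIN_APPROX_NONE)[0],key=cv2.contourArea)[:,0].astype(float)
        w=ray(im,c,z)[:,:2]
        (cx,cy),(a,b),t=cv2.minAreaRect((w*1000).astype(np.float32))
        d=np.hypot(cx/1000-near[0],cy/1000-near[1]) if near else 0
        if best is None or d<best[0]: best=(d,(cx,cy),(a,b),t,round(r["conf"],2),m,cv2.boxPoints(((cx,cy),(a,b),t)))
    return best
def kb_edges(im):
    """keyboard case by fitting model outline (box h 16) mask IoU"""
    pass
def fitbox(im,m,dims,z,p0,pts=None):
    # fit x,y,yaw of a box's silhouette to a mask
    from scipy.optimize import minimize
    S=4
    M=cv2.resize(m,None,fx=S,fy=S,interpolation=cv2.INTER_LINEAR).astype(bool)
    L,W=dims
    base=np.array([[sx*L/2,sy*W/2,zz] for sx in(-1,1) for sy in(-1,1) for zz in(0,z)]) if pts is None else pts
    def f(p):
        x,y,a=p;R=np.array([[np.cos(a),-np.sin(a),0],[np.sin(a),np.cos(a),0],[0,0,1]])
        q=proj(im,base@R.T+[x,y,0]);q=(q+.5)*S-.5
        h=cv2.convexHull(q.astype(np.float32))
        I=np.zeros(M.shape,np.uint8);cv2.fillConvexPoly(I,np.round(h*16).astype(np.int32),1,shift=4)
        I=I.astype(bool);return 1-(I&M).sum()/(I|M).sum()
    sim=np.array([p0]*4,float);sim[1,0]+=.01;sim[2,1]+=.01;sim[3,2]+=.08
    r=minimize(f,p0,method="Nelder-Mead",options=dict(initial_simplex=sim,xatol=1e-4,fatol=1e-5))
    return r.x,1-r.fun
def mouse_pts():
    t=np.linspace(0,2*np.pi,24,endpoint=False);o=[]
    for z,k in((0,1),(.022,1),(.03,.8),(.035,.45)):
        for a in t:
            x=.03*k*np.cos(a);y=np.sin(a)*.03*k+np.sign(np.sin(a))*.022*k
            o.append([x,y*1.0,z])
    return np.array(o)
E
python3 - <<'E'
from h import *
for c in("top","side"):
    im=arm.get_image(c)
    k=rect(im,"keyboard",.016,(.53,-.21));print(c,"kb",k[1:5])
    print(fitbox(im,k[5],(.25,.118),.018,[.525,-.211,-.05]))
    m=rect(im,"mouse",.02,(.556,.083));print("mouse",m[1:5],fitbox(im,m[5],0,0,[.556,.083,0],mouse_pts()))
    s=rect(im,"stand",.01,(.55,.2));print("stand",s[1:5],s[6])
    for n,p,z in(("mug",(.765,.185),.09),("phone",(.243,.366),.008),("notes",(.255,-.4),.028)):
        r=rect(im,n,z,p);print(n,r[1:5])
    f=cv2.cvtColor(im["frame"],cv2.COLOR_RGB2BGR)
    if c=="top":
        cs,_=cv2.findContours(s[5],0,1);g=f.copy();cv2.drawContours(g,cs,-1,(0,0,255),1)
        o=np.hstack([f[130:250,150:270],g[130:250,150:270]]);cv2.imwrite("pics/st.png",cv2.resize(o,None,fx=3.3,fy=3.3,interpolation=cv2.INTER_CUBIC))
E
```

```text
top kb ((529.5869140625, -216.40756225585938), (122.3575210571289, 251.9913787841797), 81.50645446777344, 0.89)
(array([ 0.52902776, -0.21647402, -0.15063455]), np.float64(0.9600180454519822))Traceback (most recent call last):
  File "<stdin>", line 6, in <module>
  File "h.py", line 32, in fitbox
    L,W=dims
    ^^^
TypeError: cannot unpack non-iterable int object
```

```bash
sed -i 's/    L,W=dims/    L,W=dims or (0,0)/' h.py
python3 - <<'E'
from h import *
for c in("top","side"):
    im=arm.get_image(c)
    k=rect(im,"keyboard",.016,(.53,-.21));print(c,"kb",k[1:5])
    print(fitbox(im,k[5],(.25,.118),.018,[.525,-.211,-.05]))
    m=rect(im,"mouse",.02,(.556,.083));print("mouse",m[1:5],fitbox(im,m[5],0,0,[.556,.083,0],mouse_pts()))
    s=rect(im,"stand",.01,(.55,.2));print("stand",s[1:5],s[6])
    for n,p,z in(("mug",(.765,.185),.09),("phone",(.243,.366),.008),("notes",(.255,-.4),.028)):
        r=rect(im,n,z,p);print(n,r[1:5])
    f=cv2.cvtColor(im["frame"],cv2.COLOR_RGB2BGR)
    if c=="top":
        cs,_=cv2.findContours(s[5],0,1);g=f.copy();cv2.drawContours(g,cs,-1,(0,0,255),1)
        o=np.hstack([f[130:250,150:270],g[130:250,150:270]]);cv2.imwrite("pics/st.png",cv2.resize(o,None,fx=3.3,fy=3.3,interpolation=cv2.INTER_CUBIC))
E
```

```text
top kb ((528.6835327148438, -215.65821838378906), (122.05550384521484, 250.9274139404297), 81.61078643798828, 0.81)
(array([ 0.52877884, -0.21616729, -0.14846487]), np.float64(0.9702134856799218))
mouse ((545.8043212890625, 76.23348999023438), (96.26945495605469, 60.63801956176758), 88.68415832519531, 0.88) (array([ 0.54793328,  0.07566444, -0.01563449]), np.float64(0.8899762752075919))
stand ((562.1880493164062, 446.2603759765625), (431.9537048339844, 520.6954956054688), 7.701074123382568, 0.9) [[313.27136 675.3181 ]
 [383.047   159.31885]
 [811.10474 217.20264]
 [741.3291  733.2019 ]]
mug ((752.4238891601562, 177.23162841796875), (116.35362243652344, 82.1480712890625), 38.9346923828125, 0.6)
phone ((250.79058837890625, 374.22857666015625), (71.89022064208984, 147.35784912109375), 2.1682052612304688, 0.86)
notes ((260.83648681640625, -394.33306884765625), (80.5347900390625, 78.12410736083984), 86.81953430175781, 0.79)
side kb ((520.8645629882812, -219.02108764648438), (133.47747802734375, 261.10675048828125), 81.77461242675781, 0.58)
(array([ 0.52714185, -0.21562384, -0.1434426 ]), np.float64(0.9490122098202589))
mouse ((541.2089233398438, 63.66100311279297), (72.09812927246094, 111.94619750976562), 0.8428482413291931, 0.8) (array([ 0.55173725,  0.07739137, -0.04454146]), np.float64(0.7740426269277422))
stand ((795.2589111328125, 986.0245971679688), (1840.36083984375, 490.1719055175781), 64.97734832763672, 0.68) [[ 183.96185   255.87732 ]
 [ 628.1265     48.546143]
 [1406.5559   1716.1719  ]
 [ 962.3913   1923.503   ]]
mug ((719.3450927734375, 133.00643920898438), (252.88082885742188, 81.20730590820312), 46.37554931640625, 0.87)
phone ((249.95513916015625, 370.18212890625), (71.6128158569336, 154.85983276367188), 3.0924367904663086, 0.84)
notes ((251.63272094726562, -404.6309814453125), (88.54150390625, 91.69142150878906), 85.97879791259766, 0.76)
```

View pics/st.png

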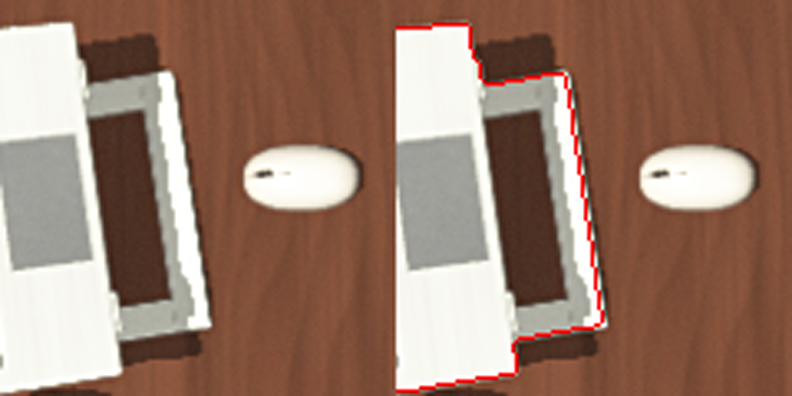

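The crop shows the stand's front bar from (172,72) to (209,326), crop pixels at 3.3x, offset (150,130). The stand yaws about +0.13 and the keyboard about -0.15. Next I'll refine the edges and the mug's handle to subpixel accuracy.

```bash
cat >> h.py <<'E'
def edge(im,A,B,z,half=8,n=60,trim=.1,sm=0):
    """refine line near world seg A-B at height z: strongest gradient on normals; returns fitted world line pts at the two ends"""
    g=cv2.cvtColor(im["frame"],cv2.COLOR_RGB2GRAY).astype(np.float32)
    a,b=proj(im,[[*A,z],[*B,z]]);d=(b-a)/np.linalg.norm(b-a);nn=np.array([-d[1],d[0]])
    t=np.linspace(trim,1-trim,n);o=np.arange(-half,half+.01,.25)
    P=(a+np.outer(t,b-a))[:,None]+o[None,:,None]*nn
    v=cv2.remap(g,P[...,0].astype(np.float32),P[...,1].astype(np.float32),cv2.INTER_LINEAR)
    gr=np.abs(np.gradient(cv2.GaussianBlur(v,(0,0),3,sigmaY=.1),axis=1));k=gr.argmax(1)
    off=o[k];m=np.abs(off-np.median(off))<1.2
    c=np.polyfit(t[m],off[m],1);e=np.array([a+nn*c[1],b+nn*(c[0]+c[1])])
    return ray(im,e,z)[:,:2],m.mean(),off[m].std()
def kbfit(im,p):
    R=lambda a:np.array([[np.cos(a),-np.sin(a)],[np.sin(a),np.cos(a)]])
    c=np.array([[-.125,-.059],[.125,-.059],[.125,.059],[-.125,.059]])@R(p[2]).T+p[:2]
    return [(n,*edge(im,c[i],c[(i+1)%4],.016,half=4)) for i,n in enumerate(("front","right","rear","left"))]
E
python3 - <<'E'
from h import *
np.set_printoptions(precision=4,suppress=True)
for c in("top","side"):
    im=arm.get_image(c)
    if c=="top": q=ray(im,[[202.1,151.8],[213.3,228.8]],0)[:,:2];print(q)
    for z in(0,.01): 
        e=edge(im,q[1],q[0],z,half=5);d=e[0][1]-e[0][0];print(c,z,e,np.arctan2(d[1],d[0]))
    for n,e,m,s in kbfit(im,(.5285,-.216,-.147)):print(n,e.ravel(),m,s,np.arctan2(*(e[1]-e[0])[::-1]))
    r=rect(im,"mug",.05,(.765,.185))
    print([ (z,ray(im,[[227.5,117.5]],z)[0]) for z in(.03,.07)])
    if c=="top": save(im,"mug.png",(170,70,290,190),5)
E
```

```text
[[0.6519 0.1958]
 [0.4141 0.1628]]
top 0 (array([[0.4142, 0.1625],
       [0.6518, 0.1967]]), np.float64(1.0), np.float64(0.17574247257469283)) 0.14294938894103784
top 0.01 (array([[0.4143, 0.1615],
       [0.6519, 0.1956]]), np.float64(1.0), np.float64(0.17965050947758418)) 0.14279411555912663
front [ 0.3962 -0.2557  0.6434 -0.2934] 1.0 0.13969212178533508 -0.1512270122517774
right [ 0.6436 -0.2927  0.6612 -0.176 ] 1.0 0.12047360245667466 1.4211517550663544
rear [ 0.6609 -0.1755  0.4136 -0.1383] 1.0 0.09673488971869916 2.9924842126761266
left [ 0.4131 -0.1393  0.3959 -0.256 ] 1.0 0.1238839062276542 -1.7172566144329684
[(0.03, array([0.7502, 0.1137, 0.03  ])), (0.07, array([0.7375, 0.1106, 0.07  ]))]
side 0 (array([[0.4169, 0.1713],
       [0.6565, 0.2058]]), np.float64(1.0), np.float64(0.2346318037550181)) 0.14269307135504916
side 0.01 (array([[0.4129, 0.1591],
       [0.6508, 0.1936]]), np.float64(1.0), np.float64(0.21392496088322394)) 0.14381863569151954
front [ 0.3914 -0.2655  0.636  -0.3026] 1.0 0.11629404780794055 -0.1504890421082297
right [ 0.6425 -0.2929  0.6603 -0.1761] 1.0 0.12047360245667467 1.4195409725372956
rear [ 0.6601 -0.1769  0.4132 -0.1399] 1.0 0.11055415967851333 2.992594447583809
left [ 0.4039 -0.142   0.3894 -0.2574] 0.8 0.4218428485690956 -1.6954891065955124
[(0.03, array([0.8984, 0.6184, 0.03  ])), (0.07, array([0.8371, 0.5407, 0.07  ]))]
```

View pics/mug.png

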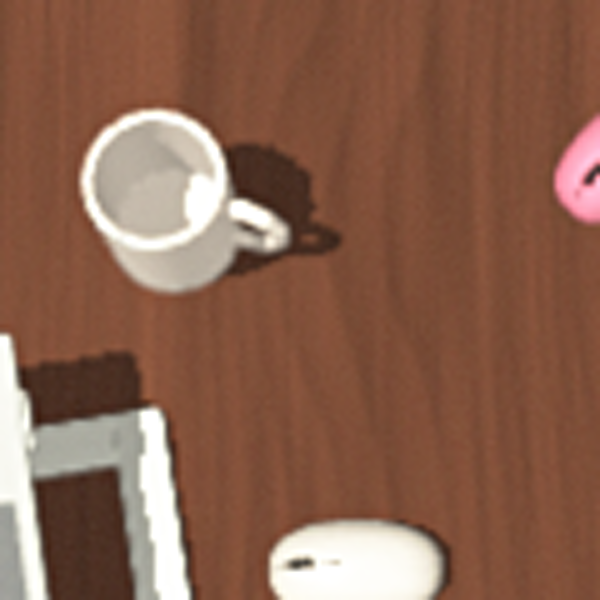

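Stand mid-front edge: (0.532, 0.1775), yaw 0.143. Keyboard: (0.5285, -0.2155), yaw -0.150. Keyboard home: (0.540, 0.119). Mug handle tip: about (0.745, 0.112). The mouse should go to about (0.714, 0.073), short of the handle. I'll start with the approach.

Request:
carry_out(claw=[0,0,0,0,0,0,0,0,0,0,0,0,0,0,0,0,0,0], delta_pos=[[0,0,0],[0,0,0],[0,0,0],[-0.14,-2.74,0],[-0.14,-2.74,0],[-0.14,-2.74,0],[-0.14,-2.74,0],[-0.14,-2.74,0],[-0.14,-2.74,0],[-0.14,-2.74,0],[-0.14,-2.74,0],[-1.33,-2.5,0],[-1.33,-2.5,0],[-1.33,-2.5,0],[-1.33,-2.5,0],[-1.33,-2.5,0],[-1.33,-2.5,0],[0,0,0]], angular=[[0,0,-0.113],[0,0,-0.113],[0,0,-0.113],[0,0,0],[0,0,0],[0,0,0],[0,0,0],[0,0,0],[0,0,0],[0,0,0],[0,0,0],[0,0,0],[0,0,0],[0,0,0],[0,0,0],[0,0,0],[0,0,0],[0,0,0]])

```text
clock: 3.65
position: [0.3005, 0.2168, 0.2269]
ee_rot: [0.01, 3.141, -0.001]
force: [-0.0, 1.2, -0.4]
width: 0.007
gripper_force: 0.0
```

Request:
carry_out(claw=[0,0,0,0,0,0,0,0,0,0,0,0,0,0,0], delta_pos=[[-2.18,-1.74,1.25],[-2.18,-1.74,1.25],[-2.18,-1.74,1.25],[-2.18,-1.74,1.25],[-2.18,-1.74,1.25],[-2.18,-1.74,1.25],[-2.18,-1.74,1.25],[-2.18,-1.74,1.25],[0,0,1.92],[0,0,1.92],[0,0,1.92],[0,0,1.92],[0,0,1.92],[0,0,1.92],[0,0,0]], angular=[[0,0,0],[0,0,0],[0,0,0],[0,0,0],[0,0,0],[0,0,0],[0,0,0],[0,0,0],[0,0,0],[0,0,0],[0,0,0],[0,0,0],[0,0,0],[0,0,0],[0,0,0]])

```text
clock: 5.15
position: [0.4721, 0.0807, 0.0097]
ee_rot: [-0.002, -3.138, 0.001]
force: [0.3, -0.4, -0.3]
width: 0.007
gripper_force: 0.0
```

```bash
python3 - <<'E'
from h import *
im=arm.get_image("top");save(im,"m1.png",(180,90,360,240),4)
s=arm.observe();print(s["position"],s["joints"].round(2))
m=rect(im,"mouse",.02,(.556,.083));print("mouse",m[1:5])
E
```

```text
[0.47272353 0.08059079 0.01086849] [-0.45  0.52  0.23  2.15 -0.24  0.5   1.53]
mouse ((803.2377319335938, -96.79475402832031), (54.760650634765625, 100.08587646484375), 38.188724517822266, 0.86)
```

View pics/m1.png

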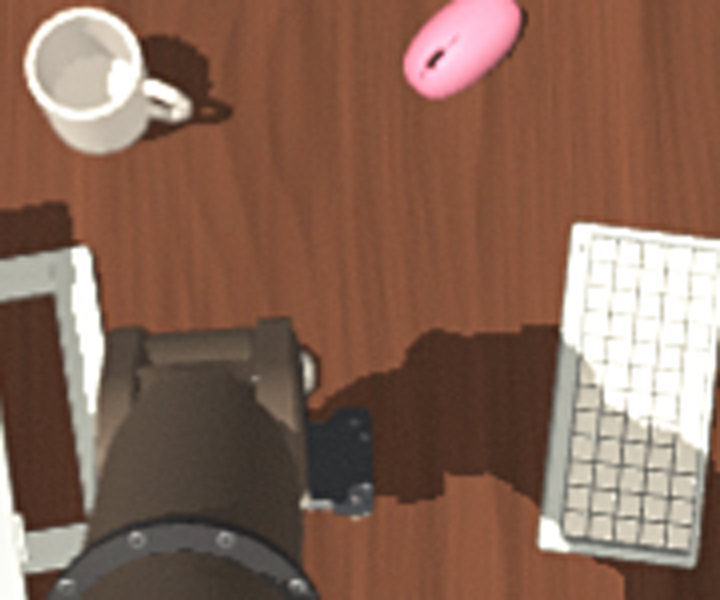

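The wrist hides the mouse, the mug at crop (85,80) is clear, and the keyboard hasn't moved. I'll push the mouse right while turning slowly.

Request:
carry_out(claw=[0,0,0,0,0,0,0,0,0,0,0,0,0,0,0,0,0,0,0], delta_pos=[[-0.7,-0.06,0],[-0.7,-0.06,0],[-0.7,-0.06,0],[-0.7,-0.06,0],[-0.7,0,0],[-0.6,-0.06,0],[-0.6,-0.06,0],[-0.6,-0.06,0],[-0.6,-0.06,0],[-0.6,-0.06,0],[-0.6,-0.06,0],[-0.6,-0.06,0],[-0.6,-0.06,0],[-0.6,-0.06,0],[-0.6,-0.06,0],[-0.6,-0.06,0],[-0.6,-0.06,0],[-0.6,-0.06,0],[-0.6,-0.06,0]], angular=[[0,0,0],[0,0,0],[0,0,0],[0,0,0],[0,0,0],[0,0,-0.005],[0,0,-0.005],[0,0,-0.005],[0,0,-0.005],[0,0,-0.005],[0,0,-0.005],[0,0,-0.005],[0,0,-0.005],[0,0,-0.005],[0,0,-0.005],[0,0,-0.005],[0,0,-0.005],[0,0,-0.005],[0,0,-0.005]])

```text
clock: 7.15
position: [0.593, 0.0719, 0.0115]
ee_rot: [0.108, -3.14, -0.0]
force: [-0.8, 0.4, -0.6]
width: 0.001
gripper_force: 0.3
```

```bash
python3 - <<'E'
from h import *
s=arm.observe();print(s["position"],s["ee_rot"],s["force"])
for c in("side","top"):
    im=arm.get_image(c)
    for r in arm.place_of("mouse",im):
        p=np.array(r["centre"])*[512,384];print(c,round(r["conf"],2),ray(im,p,0)[0].round(3))
    if c=="side":save(im,"m2.png",(180,80,400,250),3.5)
E
```

```text
[0.59303554 0.07185194 0.01152734] [ 1.07569780e-01 -3.13971564e+00 -4.99519246e-05] [-0.83299014  0.37600559 -0.6283852 ]
side 0.75 [ 0.825 -0.109  0.   ]
side 0.55 [0.645 0.079 0.   ]
side 0.5 [0.756 0.399 0.   ]
top 0.84 [0.752 0.409 0.   ]
top 0.79 [ 0.811 -0.106  0.   ]
top 0.2 [ 0.262 -0.396  0.   ]
```

View pics/m2.png

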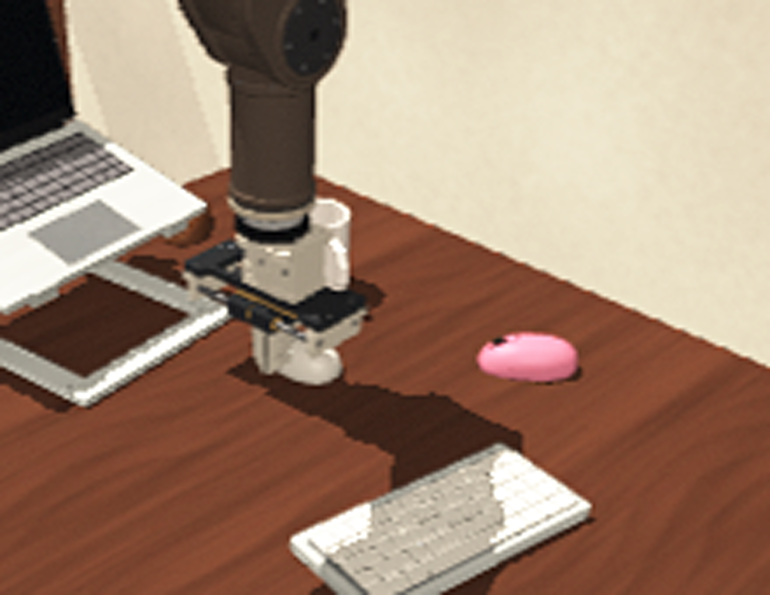

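The side view shows the mouse at (312,365) in contact ahead of the fingers. I'll continue to the target.

Request:
carry_out(claw=[0,0,0,0,0,0,0,0,0,0,0,0,0,0,0,0,0,0,0], delta_pos=[[-0.6,-0.1,0],[-0.6,-0.1,0],[-0.6,-0.1,0],[-0.6,-0.1,0],[-0.6,-0.1,0],[-0.6,-0.1,0],[-0.6,-0.1,0],[-0.6,-0.1,0],[-0.6,-0.1,0],[-0.6,-0.1,0],[-0.6,-0.1,0],[-0.6,-0.1,0],[-0.5,-0.1,0],[-0.3,-0.05,0],[0,0,0],[1,0,0],[2,0,0],[2,0,0],[0,0,0]], angular=[[0,0,-0.005],[0,0,-0.005],[0,0,-0.005],[0,0,-0.005],[0,0,-0.005],[0,0,-0.005],[0,0,-0.005],[0,0,-0.005],[0,0,-0.005],[0,0,-0.005],[0,0,-0.005],[0,0,-0.005],[0,0,-0.005],[0,0,-0.005],[0,0,0],[0,0,0],[0,0,0],[0,0,0],[0,0,0]])

```text
clock: 9.25
position: [0.6203, 0.0589, 0.0113]
ee_rot: [0.216, -3.131, 0.0]
force: [0.6, -0.0, -0.0]
width: 0.004
gripper_force: 0.0
```

```bash
python3 - <<'E'
from h import *
s=arm.observe();print(s["position"],s["ee_rot"],s["force"])
for c in("side","top"):
    im=arm.get_image(c)
    for r in arm.place_of("mouse",im):
        p=np.array(r["centre"])*[512,384];print(c,round(r["conf"],2),ray(im,p,0)[0].round(3))
    m=rect(im,"mouse",.02,(.71,.075));print("mouse",m[1:5],fitbox(im,m[5],0,0,[.71,.075,.1],mouse_pts()))
E
```

```text
[0.62031122 0.05887611 0.01132967] [ 2.15809750e-01 -3.13089609e+00  1.81625288e-05] [ 0.64265471 -0.01995166 -0.03896685]
side 0.67 [ 0.802 -0.117 -0.   ]
side 0.5 [0.749 0.39  0.   ]
side 0.44 [0.724 0.073 0.   ]
mouse ((703.087158203125, 23.80657958984375), (38.31317138671875, 26.147130966186523), 42.27806854248047, 0.56) (array([ 0.71614277,  0.06837989, -0.40093391]), np.float64(0.12702818104184455))
top 0.92 [ 0.81  -0.098  0.   ]
top 0.64 [0.749 0.417 0.   ]
top 0.61 [ 0.265 -0.396  0.   ]
mouse ((804.291259765625, -94.66630554199219), (57.830684661865234, 102.04087829589844), 44.43586730957031, 0.74) (array([0.71 , 0.075, 0.1  ]), np.float64(0.0))
```

The mouse is close to (0.715, 0.073). Next, the keyboard needs to go about 48 mm right along its own axis, so I'll move to its left end.

Request:
carry_out(claw=[0,0,0,0,0,0,0,0,0,0,0,0,0,0,0,0,0,0,0,0], delta_pos=[[0,0,-3.3],[0,0,-3.3],[0,0,-3.4],[2.8,-2.14,0],[2.8,-2.14,0],[2.8,-2.14,0],[2.8,-2.14,0],[2.8,-2.14,0],[2.8,-2.14,0],[2.8,-2.14,0],[2.8,-2.14,0],[2.8,-2.14,0],[2.8,-2.14,0],[0,0,0],[0,0,0],[0,0,2.5],[0,0,2.5],[0,0,2.5],[0,0,2.6],[0,0,0]], angular=[[0,0,0],[0,0,0],[0,0,0],[0,0,0],[0,0,0],[0,0,0],[0,0,0],[0,0,0],[0,0,0],[0,0,0],[0,0,0],[0,0,0],[0,0,0],[0,0,0.144],[0,0,0.144],[0,0,0],[0,0,0],[0,0,0],[0,0,0],[0,0,0]])

```text
clock: 11.55
position: [0.3749, -0.1907, 0.0085]
ee_rot: [-0.235, -3.129, -0.001]
force: [-0.7, 0.7, -0.4]
width: 0.004
gripper_force: 0.0
```

```bash
python3 - <<'E'
from h import *
s=arm.observe();print(s["position"],s["ee_rot"],s["force"],s["joints"].round(2))
for c in("side","top"):
    im=arm.get_image(c)
    for r in arm.place_of("mouse",im):
        p=np.array(r["centre"])*[512,384];print(c,round(r["conf"],2),ray(im,p,0)[0].round(3))
    m=rect(im,"mouse",.02,(.71,.075));print("mouse",m[1:5],fitbox(im,m[5],0,0,[.71,.075,.1],mouse_pts()))
    m=rect(im,"mug",.05,(.765,.185));print(m[1:5])
    if c=="top":save(im,"m3.png",(190,70,390,250),4)
E
```

```text
[ 0.37489822 -0.19068615  0.00851011] [-2.35336224e-01 -3.12883885e+00 -1.32378150e-03] [-0.74000866  0.6514602  -0.37653565] [ 0.15  0.47  0.26  2.29 -0.29  0.42  2.06]
side 0.77 [ 0.816 -0.113  0.   ]
side 0.57 [0.753 0.417 0.   ]
side 0.44 [0.73  0.076 0.   ]
mouse ((715.4364624023438, 37.80504608154297), (90.17940521240234, 37.84638977050781), 42.14643859863281, 0.51) (array([ 0.71490335,  0.04556551, -0.8436257 ]), np.float64(0.39882565492321587))Traceback (most recent call last):
  File "<stdin>", line 8, in <module>
TypeError: 'NoneType' object is not subscriptable
```

Request:
carry_out(claw=[0,0,0,0,0,0,0,0,0,0,0,0,0,0,0,0,0,0], delta_pos=[[-0.6,0,0],[-0.6,0,0],[-0.6,0,0],[-0.4,0,0],[-0.4,0,0],[-0.4,0,0],[-0.4,0,0],[-0.4,0,0],[-0.4,0,0],[-0.4,0,0],[-0.4,0,0],[-0.4,0,0],[-0.4,0,0],[-0.4,0,0],[-0.4,0,0],[-0.3,0,0],[0,0,0],[1.5,0,0]], angular=[[0,0,0],[0,0,0],[0,0,0],[0,0,0],[0,0,0],[0,0,0],[0,0,0],[0,0,0],[0,0,0],[0,0,0],[0,0,0],[0,0,0],[0,0,0],[0,0,0],[0,0,0],[0,0,0],[0,0,0],[0,0,0]])

```text
clock: 13.55
position: [0.4321, -0.1996, 0.0108]
ee_rot: [0.233, 3.13, -0.002]
force: [0.3, -0.0, 1.8]
width: 0.006
gripper_force: 0.0
```

```bash
python3 - <<'E'
from h import *
np.set_printoptions(precision=4,suppress=True)
s=arm.observe();print(s["position"],s["ee_rot"],s["force"])
im=arm.get_image("top");save(im,"m3.png",(190,70,390,250),4)
for n,e,m,sd in kbfit(im,(.575,-.2225,-.15)):print(n,e.ravel(),m,sd,np.arctan2(*(e[1]-e[0])[::-1]))
for n,p,z in (("keyboard",(.575,-.22),.016),("mouse",(.71,.075),.02),("mug",(.76,.18),.05)):
    m=rect(im,n,z,p)
    if m: print(n,m[1:5])
    if m and n=="mouse":print(fitbox(im,m[5],0,0,[.71,.075,.1],mouse_pts()))
    if m and n=="keyboard":print(fitbox(im,m[5],(.25,.118),.018,[.575,-.222,-.15]))
E
```

```text
[ 0.4321 -0.1996  0.0108] [ 0.2333  3.1295 -0.0016] [ 0.2737 -0.015   1.7763]
front [ 0.4426 -0.2623  0.6895 -0.3016] 0.6333333333333333 0.23947729898949066 -0.1577290756947408
right [ 0.6947 -0.3004  0.7122 -0.1837] 1.0 0.1126542152882981 1.4221343710267482
rear [ 0.7074 -0.1832  0.4602 -0.1454] 0.9833333333333333 0.14394311653782227 2.990073010883002
left [ 0.4627 -0.1459  0.446  -0.2628] 0.6 0.38540102570865575 -1.7129147079128133
keyboard ((587.5179443359375, -224.66555786132812), (120.02226257324219, 234.55856323242188), 81.10702514648438, 0.82)
(array([ 0.5956, -0.2265, -0.1633]), np.float64(0.7969442791608284))
mouse ((712.3097534179688, 73.09419250488281), (60.263729095458984, 101.20085144042969), 8.350515365600586, 0.56)
(array([0.7139, 0.0729, 0.1484]), np.float64(0.8446882793017456))
```

View pics/m3.png

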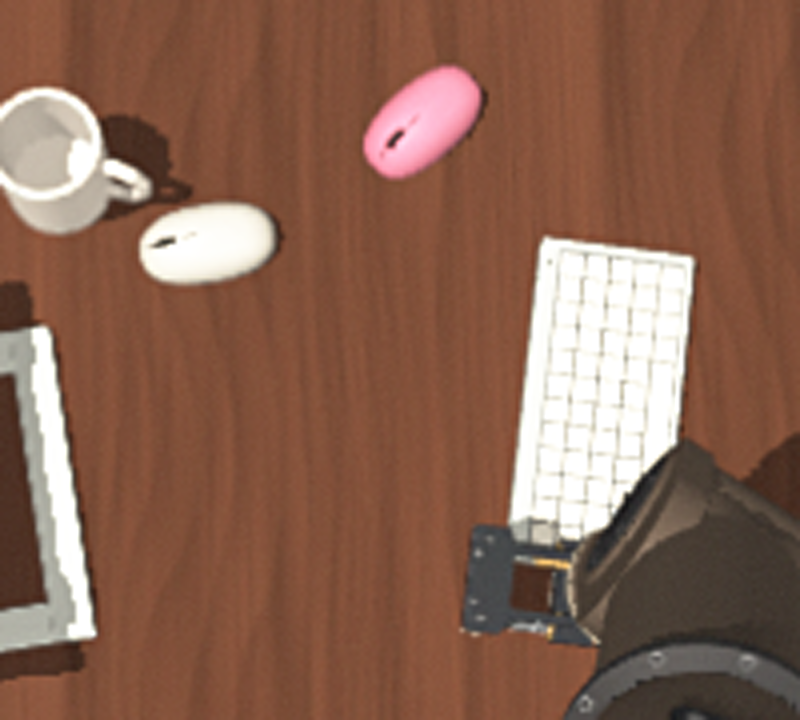

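The mouse sits at (0.714, 0.073) with yaw 0.148, clear of the mug handle and about 10 mm beside where the keyboard's right end will be. The keyboard is at (0.580, -0.2235), yaw -0.150. Next I go round to its front edge with the fingers open.

Request:
carry_out(claw=[0,0,0,0,0,0,0,0,0,9,9,9,9,9,9,9,9,9,9,9], delta_pos=[[0,0,-3],[0,0,-3],[0,0,-3],[-2.5,-1.5,0],[-2.5,-1.5,0],[-2.5,-1.5,0],[-2.5,-1.5,0],[-2.5,-1.5,0],[-2.5,-1.5,0],[0,0,0],[0,0,0],[0,0,0],[0,0,0],[0,0,0],[0,0,0],[0,0,0],[0,0,0],[0,0,0],[0,0,0],[0,0,0]], angular=[[0,0,0],[0,0,0],[0,0,0],[0,0,0],[0,0,0],[0,0,0],[0,0,0],[0,0,0],[0,0,0],[0,0,0.143],[0,0,0.143],[0,0,0.143],[0,0,0.143],[0,0,0.143],[0,0,0.143],[0,0,0.143],[0,0,0.143],[0,0,0.143],[0,0,0.143],[0,0,0.143]])

```text
clock: 15.75
position: [0.5653, -0.3104, 0.1007]
ee_rot: [2.388, 2.04, 0.0]
force: [0.6, -0.2, 0.3]
width: 0.915
gripper_force: 0.0
```

```bash
cat >> h.py <<'E'
def pose():
    from scipy.spatial.transform import Rotation as Ro
    s=arm.observe();M=Ro.from_rotvec(s["ee_rot"]).as_matrix()
    return s["position"],np.arctan2(M[1,0],M[0,0]),M,s
def to(target,yaw_x=None):
    p,y,M,s=pose();print("tcp",p.round(4),"yaw tool x",round(y,4),"f",s["force"].round(1),"delta tool cm",(100*M.T@(np.array(target)-p)).round(2), "rot z",None if yaw_x is None else round(-(yaw_x-y),4))
E
python3 -c "
from h import *
to((.567,-.311,.010),1.4208);print(pose()[2].round(3),pose()[3]['joints'].round(2),pose()[3]['width'])"
```

```text
tcp [ 0.5653 -0.3104  0.1007] yaw tool x 1.4138 f [ 0.6 -0.2  0.3] delta tool cm [-0.03  0.17  9.07] rot z -0.007
[[ 0.156  0.988  0.001]
 [ 0.988 -0.156 -0.   ]
 [-0.     0.001 -1.   ]] [-0.07  0.7   0.78  1.7  -0.57  0.99  0.77] 0.9148639773153483
```

Request:
carry_out(claw=[9,9,9,9,9,9,9,9,9,9,9,9,9,9,9,9,9,9], delta_pos=[[0,0.17,2.2],[0,0,2.3],[0,0,2.3],[0,0,2.3],[0,0,0],[0.5,0,0],[0.5,0,0],[0.5,0,0],[0.4,0,0],[0.3,0,0],[0.4,0.12,0],[0.4,0.12,0],[0.4,0.12,0],[0.4,0.12,0],[0.4,0.12,0],[0.4,0.12,0],[0.4,0.12,0],[0.4,0.12,0]], angular=[[0,0,-0.007],[0,0,0],[0,0,0],[0,0,0],[0,0,0],[0,0,0],[0,0,0],[0,0,0],[0,0,0],[0,0,0],[0,0,-0.018],[0,0,-0.018],[0,0,-0.018],[0,0,-0.018],[0,0,-0.018],[0,0,-0.018],[0,0,-0.018],[0,0,-0.018]])

```text
clock: 17.55
position: [0.5815, -0.2576, 0.0095]
ee_rot: [-2.221, -2.222, -0.0]
force: [-0.4, -3.9, 3.8]
width: 0.986
gripper_force: 1.8
```

```bash
cat >> h.py <<'E'
def kbline(im,p,z=.016):
    """pose from rear + right edges"""
    L={n:(e,m,s) for n,e,m,s in kbfit(im,p)}
    for n in L: 
        e=L[n][0];print(n,e.ravel().round(4),round(L[n][1],2),round(L[n][2],2),round(np.arctan2(*(e[1]-e[0])[::-1])-{"front":0,"right":np.pi/2,"rear":np.pi,"left":-np.pi/2}[n],4))
    r,q=L["rear"][0],L["right"][0]
    for yaw in [np.arctan2(*(r[0]-r[1])[::-1])]:
        X=np.array([np.cos(yaw),np.sin(yaw)]);Y=np.array([-X[1],X[0]])
        cy=r.mean(0)@Y-.059;cx=q.mean(0)@X-.125
        c=cx*X+cy*Y
    S=np.array([.532,.1775]);t=.143;Xs=np.array([np.cos(t),np.sin(t)]);Ys=np.array([-Xs[1],Xs[0]])
    print("kb",c.round(4),round(yaw,4),"in stand frame",((c-S)@Xs).round(4),((c-S)@Ys).round(4));return c,yaw
E
python3 -c "
from h import *
p,y,M,s=pose();print(p,y,s['force'])
g=p[:2]+.0685*np.array([np.cos(y),np.sin(y)]);print('expect',g,y-np.pi/2)
im=arm.get_image('top')
k=rect(im,'keyboard',.016,tuple(g));print(k[1:5]);f=fitbox(im,k[5],(.25,.118),.018,[*g,y-np.pi/2]);print(f)
kbline(im,[*g,y-np.pi/2])
"
```

```text
[ 0.58152339 -0.25755111  0.00949179] 1.5712397462186445 [-0.4303889  -3.87970956  3.7949452 ]
expect [ 0.58149301 -0.18905112] 0.0004434194237479261
((651.918701171875, -180.00546264648438), (111.47811126708984, 106.20286560058594), 88.86128234863281, 0.66)
(array([ 0.66341599, -0.16455943, -0.78798456]), np.float64(0.28540674148344536))
front [ 0.4565 -0.2479  0.7066 -0.2494] 0.38 0.71 -0.0061
right [ 0.7062 -0.248   0.7068 -0.13  ] 1.0 0.11 -0.0052
rear [ 0.7064 -0.1268  0.4564 -0.1258] 0.62 0.32 -0.0041
left [ 0.4558 -0.1301  0.4528 -0.248 ] 0.42 0.65 -0.0253
kb [ 0.5815 -0.1853] -0.0041 in stand frame -0.0027 -0.3662
```

Request:
carry_out(claw=[9,9,9,9,9,9,9,9], delta_pos=[[0.4,0.12,0],[0.4,0.12,0],[0.4,0.12,0],[0.4,0.12,0],[0.4,0.12,0],[0.4,0.12,0],[0.4,0.12,0],[0.4,0.12,0]], angular=[[0,0,-0.018],[0,0,-0.018],[0,0,-0.018],[0,0,-0.018],[0,0,-0.018],[0,0,-0.018],[0,0,-0.018],[0,0,-0.018]])

```text
clock: 18.45
position: [0.589, -0.2248, 0.0094]
ee_rot: [-2.055, -2.376, -0.0]
force: [0.1, -1.4, -0.8]
width: 0.982
gripper_force: 0.6
```

```bash
python3 -c "
from h import *
p,y,M,s=pose();print(p,y,s['force'])
g=p[:2]+.0685*np.array([np.cos(y),np.sin(y)]);print('expect',g,y-np.pi/2)
im=arm.get_image('top')
kbline(im,[*g,y-np.pi/2])
im=arm.get_image('side')
kbline(im,[*g,y-np.pi/2])
save(im,'k4.png',(150,80,400,270),3)
"
```

```text
[ 0.58902323 -0.22482829  0.00942649] 1.7153795102168063 [ 0.05588704 -1.44895213 -0.83780296]
expect [ 0.57915375 -0.15704301] 0.1445831834219098
front [ 0.4634 -0.2299  0.711  -0.1956] 0.28 0.64 0.1376
right [ 0.7117 -0.1974  0.6942 -0.0807] 1.0 0.17 0.1489
rear [ 0.6936 -0.0762  0.4475 -0.1202] 0.52 0.84 -6.1062
left [ 0.4426 -0.1172  0.4653 -0.2333] 0.43 0.58 0.1932
kb [ 0.5791 -0.1566] 0.177 in stand frame -0.001 -0.3374
front [ 0.4638 -0.2339  0.7118 -0.1964] 0.47 0.68 0.1498
right [ 0.7199 -0.1936  0.7008 -0.0772] 0.48 0.42 0.1623
rear [ 0.696  -0.077   0.4476 -0.1145] 1.0 0.12 -6.1333
left [ 0.4357 -0.1228  0.4532 -0.2382] 0.88 0.03 0.1507
kb [ 0.5867 -0.1532] 0.1498 in stand frame 0.007 -0.3351
```

View pics/k4.png

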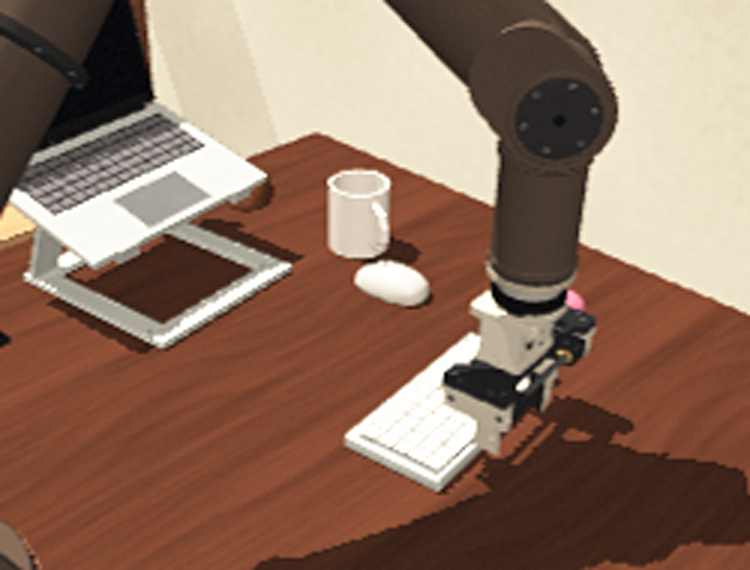

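The keyboard is centred to within 1 mm of the stand's axis and square to within about 0.005 rad, with a 279 mm gap to the bar. I'll drive straight in.

Request:
carry_out(claw=[9,9,9,9,9,9,9,9,9,9,9,9,9,9,9,9,9,9,9,9], delta_pos=[[0.4,0,0],[0.6,0,0],[0.7,0,0],[0.7,0,0],[0.7,0,0],[0.7,0,0],[0.7,0,0],[0.7,0,0],[0.7,0,0],[0.7,0,0],[0.7,0,0],[0.7,0,0],[0.7,0,0],[0.7,0,0],[0.7,0,0],[0.7,0,0],[0.7,0,0],[0.7,0,0],[0.7,0,0],[0.7,0,0]], angular=[[0,0,0],[0,0,0],[0,0,0],[0,0,0],[0,0,0],[0,0,0],[0,0,0],[0,0,0],[0,0,0],[0,0,0],[0,0,0],[0,0,0],[0,0,0],[0,0,0],[0,0,0],[0,0,0],[0,0,0],[0,0,0],[0,0,0],[0,0,0]])

```text
clock: 20.55
position: [0.5696, -0.0903, 0.0096]
ee_rot: [2.057, 2.374, 0.0]
force: [1.0, -3.6, 2.4]
width: 0.978
gripper_force: 1.7
```

```bash
python3 -c "
from h import *
p,y,M,s=pose();print(p,y,s['force'])
g=p[:2]+.0685*np.array([np.cos(y),np.sin(y)]);print('expect',g,y-np.pi/2)
im=arm.get_image('top')
kbline(im,[*g,y-np.pi/2])
im=arm.get_image('side')
kbline(im,[*g,y-np.pi/2])
"
```

```text
[ 0.56959468 -0.09027383  0.00956428] 1.7136631615894429 [ 0.99719984 -3.56187308  2.42635752]
expect [ 0.55984156 -0.02247172] 0.14286683479454632
front [ 0.444  -0.0954  0.6916 -0.0611] 0.45 0.55 0.1375
right [ 0.692  -0.0631  0.6751  0.0537] 0.97 0.16 0.1438
rear [0.6747 0.057  0.4275 0.0198] 0.58 0.51 -6.1339
left [ 0.4234  0.0175  0.441  -0.0991] 0.28 0.4 0.1497
kb [ 0.5595 -0.02  ] 0.1492 in stand frame -0.001 -0.1994
front [ 0.4424 -0.1056  0.6879 -0.0717] 0.58 0.39 0.1369
right [ 0.6955 -0.0611  0.6834  0.0589] 0.6 0.56 0.1008
rear [0.6776 0.0588 0.4287 0.0211] 0.8 0.32 -6.1329
left [ 0.4159  0.0103  0.4334 -0.1049] 0.9 0.05 0.1509
kb [ 0.5656 -0.0178] 0.1503 in stand frame 0.0054 -0.1981
```

Request:
carry_out(claw=[9,9,9,9,9,9,9,9,9,9,9,9,9,9,9,9,9,9,9,9], delta_pos=[[0.7,0,0],[0.7,0,0],[0.7,0,0],[0.7,0,0],[0.7,0,0],[0.7,0,0],[0.7,0,0],[0.7,0,0],[0.7,0,0],[0.7,0,0],[0.7,0,0],[0.7,0,0],[0.6,0,0],[0.5,0,0],[0.5,0,0],[0.4,0,0],[0.4,0,0],[0.3,0,0],[0.3,0,0],[0.2,0,0]], angular=[[0,0,0],[0,0,0],[0,0,0],[0,0,0],[0,0,0],[0,0,0],[0,0,0],[0,0,0],[0,0,0],[0,0,0],[0,0,0],[0,0,0],[0,0,0],[0,0,0],[0,0,0],[0,0,0],[0,0,0],[0,0,0],[0,0,0],[0,0,0]])

```text
clock: 22.65
position: [0.5531, 0.0242, 0.0095]
ee_rot: [2.057, 2.374, 0.0]
force: [-0.2, -2.1, -0.9]
width: 0.979
gripper_force: 0.7
```

```bash
python3 -c "
from h import *
p,y,M,s=pose();print(p,y,s['force'])
g=p[:2]+.0685*np.array([np.cos(y),np.sin(y)]);print('expect',g,y-np.pi/2)
S=np.array([.532,.1775]);Y=np.array([-np.sin(.143),np.cos(.143)]);print('gap',-(g-S)@Y-.059)
im=arm.get_image('top')
kbline(im,[*g,y-np.pi/2])
im=arm.get_image('side')
kbline(im,[*g,y-np.pi/2])
save(im,'k5.png',(150,80,350,230),4)
"
```

```text
[0.55312001 0.02424312 0.00954702] 1.7137281716499613 [-0.18500998 -2.07454889 -0.91057065]
expect [0.54336248 0.0920446 ] 0.14293184485506472
gap 0.02720245194147751
front [0.4278 0.0177 0.6756 0.0505] 0.35 0.61 0.1317
right [0.6754 0.0514 0.6591 0.1683] 0.67 0.23 0.1385
rear [0.6583 0.1711 0.411  0.1343] 0.35 0.33 -6.1358
left [0.4112 0.1326 0.4274 0.0157] 0.5 0.44 0.1377
kb [0.5432 0.0943] 0.1474 in stand frame -0.0007 -0.0839
front [0.4243 0.0044 0.6708 0.0416] 0.82 0.29 0.1498
right [0.6831 0.0563 0.6634 0.1717] 0.62 0.43 0.1691
rear [0.6601 0.1713 0.412  0.1349] 0.62 0.21 -6.1377
left [0.3992 0.1235 0.4169 0.0085] 1.0 0.13 0.1529
kb [0.5496 0.0955] 0.1455 in stand frame 0.0058 -0.0837
```

View pics/k5.png

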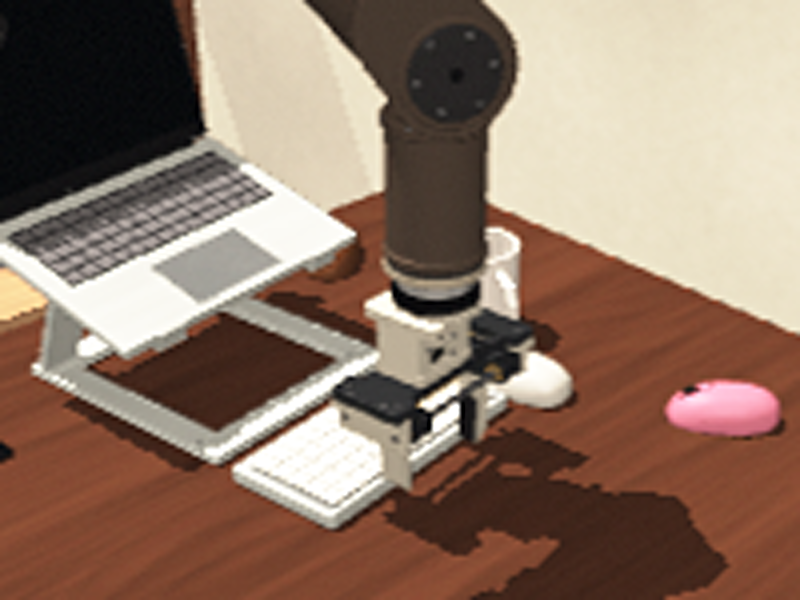

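Request:
carry_out(claw=[9,9,9,9,9,9,9,9,9,9,9,9,9], delta_pos=[[0.2,0,0],[0.2,0,0],[0.2,0,0],[0.2,0,0],[0.2,0,0],[0.2,0,0],[0.2,0,0],[0.2,0,0],[0.2,0,0],[0.1,0,0],[0.1,0,0],[0.1,0,0],[0.1,0,0]], angular=[[0,0,0],[0,0,0],[0,0,0],[0,0,0],[0,0,0],[0,0,0],[0,0,0],[0,0,0],[0,0,0],[0,0,0],[0,0,0],[0,0,0],[0,0,0]])

```text
clock: 24.05
position: [0.55, 0.0458, 0.0096]
ee_rot: [2.057, 2.374, 0.0]
force: [-0.3, -2.4, 1.2]
width: 0.983
gripper_force: 1.4
```

Request:
carry_out(claw=[9,9,9,9], delta_pos=[[0.08,0,0],[0.08,0,0],[0.08,0,0],[0,0,0]], angular=[[0,0,0],[0,0,0],[0,0,0],[0,0,0]])

```text
clock: 24.45
position: [0.5497, 0.0483, 0.0095]
ee_rot: [-2.057, -2.374, -0.0]
force: [1.2, -2.9, 0.6]
width: 0.98
gripper_force: 1.2
```

Request:
carry_out(claw=[9,9,9], delta_pos=[[0.07,0,0],[0.07,0,0],[0,0,0]], angular=[[0,0,0],[0,0,0],[0,0,0]])

```text
clock: 24.75
position: [0.5495, 0.0496, 0.0095]
ee_rot: [2.057, 2.374, 0.0]
force: [0.5, -2.1, 1.1]
width: 0.982
gripper_force: 1.3
```

Request:
carry_out(claw=[9,9,9], delta_pos=[[0.07,0,0],[0.07,0,0],[0,0,0]], angular=[[0,0,0],[0,0,0],[0,0,0]])

```text
clock: 25.05
position: [0.5492, 0.0511, 0.0095]
ee_rot: [-2.057, -2.374, -0.0]
force: [0.1, -2.3, 1.1]
width: 0.985
gripper_force: 1.4
```

Request:
carry_out(claw=[9,9,9], delta_pos=[[0.07,0,0],[0.07,0,0],[0,0,0]], angular=[[0,0,0],[0,0,0],[0,0,0]])

```text
clock: 25.35
position: [0.5491, 0.0517, 0.0095]
ee_rot: [2.057, 2.373, -0.001]
force: [1.2, -5.1, 1.5]
width: 0.983
gripper_force: 2.6
```

Contact: the force has risen to 5 N and the tool has lagged. One small seating nudge.

Request:
carry_out(claw=[9,9,9], delta_pos=[[0.06,0,0],[0.04,0,0],[0,0,0]], angular=[[0,0,0],[0,0,0],[0,0,0]])

```text
clock: 25.65
position: [0.5491, 0.0517, 0.0096]
ee_rot: [2.057, 2.372, -0.002]
force: [1.0, -7.1, 0.3]
width: 0.976
gripper_force: 3.9
```

The position is static while the force rises gently, so it's seated. Retract, lift and check.

Request:
carry_out(claw=[9,9,9,9,9,9,9,9,9,9,9,9,9,9,9], delta_pos=[[-0.1,0,0],[-0.3,0,0],[-1,0,0],[-2,0,0],[-3,0,0],[-3,0,-2],[-3,0,-3],[-3,0,-3],[-3,0,-3],[-3,0,-3],[-3,0,-2],[-3,0,0],[-2,0,0],[0,0,0],[0,0,0]], angular=[[0,0,0],[0,0,0],[0,0,0],[0,0,0],[0,0,0],[0,0,0],[0,0,0],[0,0,0],[0,0,0],[0,0,0],[0,0,0],[0,0,0],[0,0,0],[0,0,0],[0,0,0]])

```text
clock: 27.15
position: [0.5903, -0.2377, 0.1691]
ee_rot: [-2.057, -2.373, -0.001]
force: [-0.7, 1.4, 0.3]
width: 0.978
gripper_force: 0.0
```

```bash
python3 -c "
from h import *
print(pose()[0])
im=arm.get_image('top')
kbline(im,[.5404,.1191,.143])
m=rect(im,'mouse',.02,(.71,.075));print(m[1:5],fitbox(im,m[5],0,0,[.71,.075,.1],mouse_pts()))
m=rect(im,'keyboard',.016,(.54,.12));print(m[1:5])
save(im,'f1.png',(170,70,320,240),4) if 0 else save(im,'f1.png',(160,80,320,230),4)
im=arm.get_image('side')
kbline(im,[.5404,.1191,.143])
"
```

```text
[ 0.59034423 -0.23770872  0.16914419]
front [0.4248 0.0445 0.6723 0.0798] 1.0 0.08 0.1417
right [0.6716 0.0784 0.655  0.1952] 1.0 0.17 0.1407
rear [0.6569 0.1862 0.4094 0.1509] 0.57 0.11 -6.1418
left [0.4066 0.1594 0.4234 0.0426] 1.0 0.11 0.1425
kb [0.5408 0.1101] 0.1414 in stand frame -0.0009 -0.068
((712.17138671875, 72.936767578125), (61.22062683105469, 105.68354034423828), 6.984799861907959, 0.73) (array([0.71509601, 0.07258502, 0.13274306]), np.float64(0.9041055136850457))
((539.251708984375, 122.91039276123047), (252.26426696777344, 120.98435974121094), 8.347606658935547, 0.82)
front [0.4213 0.0313 0.6678 0.0687] 0.97 0.21 0.1505
right [0.6701 0.0769 0.6553 0.195 ] 0.93 0.16 0.1244
rear [0.6626 0.2098 0.4125 0.1725] 1.0 0.44 -6.1351
left [0.396  0.1501 0.4133 0.0349] 0.95 0.06 0.1492
kb [0.537  0.1314] 0.1481 in stand frame -0.0016 -0.0464
```

View pics/f1.png

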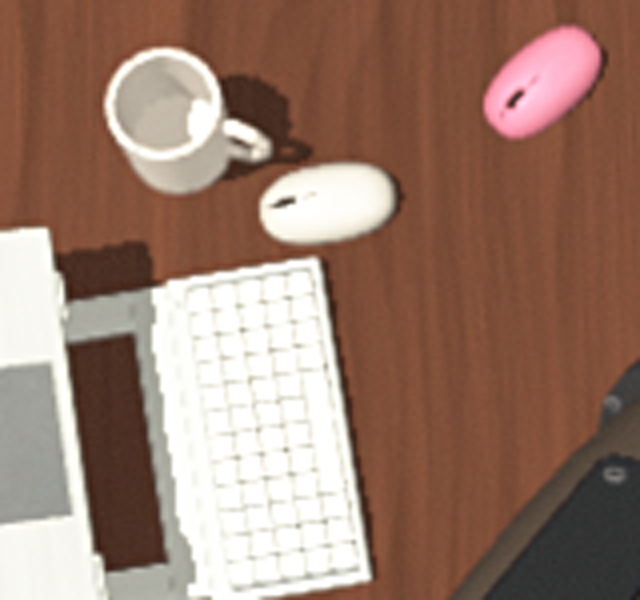

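The keyboard is flush against the bar, about 1 mm off centre and within 0.002 rad of square. The mouse is about 12 mm from its right end (crop (330,203)), and the mug is untouched.

```bash
python3 -c "
from cell import arm
print(arm.sign_off())"
```

```text
the job is handed in; nothing more can be done
None
```

The job is handed in: the keyboard is flush and square against the stand's front bar, about 1 mm off centre by the camera. The mouse lies about 10 mm from its right-hand end. The arm never touched the mug, phone or note paper, and the clock read about 27 s of the 67 s allowed.

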